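Screw the right lid onto the open paint pot

TASK

The paint pot on the studio bench stands open: pick out the one of the three loose white screw lids that fits its neck, set it down over the neck with its grip bar lying across the pot's two side handles so that the lugs pass one another, and screw it clockwise (seen from above) about a fifth to a quarter of a turn until it is fully home, its bar in line with the handles. Let go of it, with the other two lids left lying on the bench.

Things in the scene. Friction and masses are not known exactly. Their poses are not given: they have to be found in the camera images.
- pot: Open aluminium pot on a plywood foot (150 x 96 mm), fixed. Origin on its axis at bench height, z up, x through its two dark side handles (65 mm out, below 60 mm; half-turn symmetric). Body 80 mm wide to 64 mm height; neck 48 mm wide, rim 92 mm up, tapered to 36 mm. On it two lugs, 68 mm across, 82 to 87 mm up, within 25 degrees either side of the x line; stop 5 degrees clockwise of a lid's home.
- lid_small: Loose white lid, 62 mm wide, 56 mm inside: too narrow to pass over the pot's lugs. Heights, bar, origin (on axis, underside edge) and axes as for lid_middle.
- lid_middle: White lid, 84 mm wide, 22 high, 100 g: it fits. Origin on axis at underside edge, z up, x along the grip bar on top (50 x 12 mm, 22 to 54 mm up; half-turn symmetric). Two inner lugs, 58 mm apart, in line with the bar. Passes the neck lugs, 4 mm play, with the bar 40 to 140 (best 70) degrees anticlockwise of the pot's x; then its edge is 74 mm up. Turns freely clockwise to home: bar along pot x.
- lid_large: Loose white lid, 106 mm wide, 100 mm inside, inner lugs 80 mm apart: so wide that it slips over the pot without catching. Heights, bar, origin (on axis, underside edge) and axes as for lid_middle.
There are look-alikes about, which are no part of the job. What is shaped like the lid_middle but red or turquoise is not meant.

How it is judged:
On the way:
1. the fitting lid is down over the neck with its bar still across the handles' line (horizontal distance between lid_middle and pot below 0.012 m and z of lid_middle in the frame of pot below 0.08 m and angle between the x axis of lid_middle and the x axis of pot, either way round above 0.5 rad), for 0.1 s.
At the end, for the whole second after the job is handed in: The 84 mm lid lies level (0.15 rad) and at rest on the pot: axes within 10 mm, underside edge 69 to 79 mm above the pot's origin, bar within 0.3 rad of the handles' line; the other lids lie flat on the bench (edge within 20 mm of it, tilt under 0.2 rad) (horizontal distance between lid_middle and pot below 0.01 m and z of lid_middle in the frame of pot between 0.069 and 0.079 m and angle between the x axis of lid_middle and the x axis of pot, either way round below 0.3 rad and angle between lid_middle's own z axis and vertical below 0.15 rad and linear speed of lid_middle below 0.02 m/s and height (world z) of lid_small between -0.02 and 0.02 m and height (world z) of lid_large between -0.02 and 0.02 m and angle between each of lid_small, lid_large's own z axis and vertical below 0.2 rad); the robot touches nothing.
It also fails if it takes over 42 s, if anything falls off the work surface, if the arm or the gripper's body presses on something with over 40 N, if the wrist force passes 120 N, or if a joint passes its speed limit or range.

ROBOT

A 6-joint arm with a two-finger parallel gripper is mounted at the origin on the work surface. World frame = base frame: x ahead of the robot, y to its left, z up, the work surface at z = 0. Lengths are in m, angles in rad, forces in N, time in s.
With the tool pointing down it reaches from about 0.425 to 0.95 m from the base axis. Payload 3.5 kg.
Tool frame: the origin (TCP) lies midway between the tips of the shut fingers; the grasp point (between the pads) lies grasp_offset behind it (grasp_offset is the distance from the TCP to the grasp point, in m); z points along the fingers, y is the direction in which the jaws open and shut (so a half turn about z gives the same grasp; the last joint's range is limited). The gripper opens to 85 mm and grips with 20 to 120 N. Pads are 22 mm wide; open, the fingers measure 114 mm over their backs; the gripper's body (76 mm by 85 mm) begins 54 mm behind the grasp point. The pads swing forward as they close: fully open they stand 13 mm farther back than shut.
Start: joints at [1.008, 0.286, 1.577, -0, 1.279, -0.15], TCP at [0.271, 0.618, 0.231] pointing down, gripper open.
Joint ranges: [-2.77, 2.77], [-0.9, 2.22], [0.21, 2.48], [-1.53, 4.67], [0.24, 2.81], [-2.84, 2.84]. Speed limits (rad/s): [2.79, 2.79, 3.14, 3.14, 3.14, 3.14].

INTERFACE

Orientations are given as a unit quaternion [x, y, z, w].
In Python, from plant import * gives the robot as it stands.
- The arm moves only by the tool jog_arm, never from a script. Its argument "targets" is text: rows parted by semicolons, each of 7 numbers parted by spaces: the shift along the world's x, y, z in mm, then the turn, a rotation vector about the world's x, y, z in degrees, then the gripper's target within -1 to 1 (fully open at 1, half-way at 0, shut at -1). A call has 1 to 10 rows; each row shifts and turns the pose as measured when the row begins; what a row does not reach is not made up. A row lasts 1/12 s, in which the tool goes at most 41.7 mm and 7.16 degrees, less where a joint would pass 70% of its speed; a pose out of reach is approached as far as the arm can. A call with a gripper value outside its range is refused whole. The fingers move at their own pace and stop on an object; "force" is the grip in N (left out, the last holds). Time passes only in rows, so rows that do not move let the fingers close. It gives the time, the measured TCP pose, the force and the opening at its end, in the units of the state.
- get_state(): the state, without advancing time (a new reading comes with each control period).
- read_camera(name): name is "side" or "top" or "wrist"; returns a dict with "pixels" (420x560x3 uint8, blue, green, red), "mtx" (3x3 intrinsics, pixels), "dist_coeffs" ([k1, k2, p1, p2, k3] as OpenCV has them; the pictures are not rectified), "world_from_camera" (4x4, takes a point from camera to world coordinates). Camera axes: x right, y up, looking along -z (the intrinsics and any distortion apply to the point x, -y, -z); pixel columns grow to the right and rows downward; lengths in m; the calibration is good to about 2 mm. A picture is of the moment at which its call begins. There is no depth.
- sign_off(): hands the job in, once; it reports no verdict.
Trained networks look in a picture, given as the dict that the camera call returned (one of the last four; its "shot" number tells which), for a name from the list of things; names that differ only in an ending like _2 or _b are one class to them, and where a whole thing is asked for, a point or a joint stands for the part that bears it (a point fixed in the world has none). Each returns a list of dicts, best first, with "p" (0 to 1); they miss things now and then, are a little off and sometimes report something else, mostly with a low value. They report only what shows in the picture. A call takes as long as a camera call. They do not tell look-alikes from the thing itself.
- spot_in(target, picture): "uv" ([column, row] in pixels, amid what is visible of it).
- silhouettes(target, picture): "mask" (420x560 bool, what is visible of it) and "uv" ([column, row] in pixels, amid what is visible of it).
- mark_of(target, picture): "uv" ([column, row] in pixels: a listed point, or the origin of a listed thing).
The state is a dict: "time": time; "qpos": joint angles; "dq": joint speeds; "joint_efforts": joint torques, N m; "eef_pos": TCP position; "tcp_rot": TCP orientation; "contact_force": force on the tool from outside, world axes, zero at the start; "wrist_torque": the same for the moment, N m; "opening": opening from 0.0 (shut) to 1.0 (fully open).
Only numpy, scipy, OpenCV 4.12 (cv2) and the standard library are available. Lean on these libraries where they do the work, as an engineer would, in place of code of your own. Each camera call takes 0.05 s, during which the arm holds its last target.

## Working session

There is one attempt and no reset: what is moved stays moved. The work goes in short steps, Python scripts to look and compute and a tool call to move; the robot and the scene stay as the last step left them, time stands still between calls to the robot, and variables do not carry over. Pictures are saved under pics/ and viewed, and the job is handed in when it is done.

Besides the shell and the picture viewer there is one more tool, called after ">>>" as name(argument=value, ...), one argument or row to a line, values as JSON. jog_arm: Moves the arm, as the interface text tells. Its arguments: {"type":"object","properties":{"targets":{"type":"string"},"force":{"type":"number"}},"required":["targets"]}

```bash
mkdir -p pics; ls; python3 - <<'E'
from plant import *
import cv2,pickle
s=get_state();print(s)
P={}
for c in ["top","side"]:
    p=read_camera(c);P[c]=p;cv2.imwrite(f"pics/{c}0.png",p["pixels"])
    for t in ["pot","lid_small","lid_middle","lid_large"]:
        print(c,t,[(d["p"],d["uv"]) for d in mark_of(t,p)])
    print(p["mtx"],p["dist_coeffs"],p["world_from_camera"])
pickle.dump(P,open("p0.pkl","wb"))
E
```

```text
pics
{'time': 0.0, 'qpos': array([ 1.00798683e+00,  2.87191495e-01,  1.57817111e+00,  1.36461716e-06,
        1.27862255e+00, -1.49972947e-01]), 'dq': array([ 0.00021369, -0.00116691,  0.00228917,  0.00013138,  0.00179792,
        0.00026227]), 'joint_efforts': array([-2.42203496e-04, -4.05976903e+01, -2.92627519e+01, -1.97731906e-04,
        5.71406606e-03, -1.05354722e-06]), 'eef_pos': array([0.27041582, 0.61774551, 0.22993316]), 'tcp_rot': array([ 2.04955579e-01,  9.78770545e-01, -1.12085291e-03, -4.17977441e-04]), 'contact_force': array([ 0.9673839 ,  0.91296469, -0.68873901]), 'wrist_torque': array([ 0.02521056, -0.03454366, -0.00758663]), 'opening': 1.0017285159174918}
top pot [(0.83, [189.3, 178.6])]
top lid_small [(0.59, [336.8, 146.0])]
top lid_middle [(0.86, [289.5, 214.6]), (0.67, [230.3, 247.8]), (0.64, [280.7, 284.0])]
top lid_large [(0.75, [394.0, 215.5])]
[[457.163723     0.         284.51806182]
 [  0.         457.163723   207.79664404]
 [  0.           0.           1.        ]] [0.02787917 0.         0.         0.         0.        ] [[-0.00649124  0.98694769 -0.16091029  0.34971447]
 [-0.99988982 -0.00425784  0.01422067 -0.01298694]
 [ 0.01334992  0.16098487  0.98686658  0.98498481]
 [ 0.          0.          0.          1.        ]]
side pot [(0.63, [284.1, 220.2]), (0.59, [170.8, 255.6])]
side lid_small []
side lid_middle [(0.97, [283.4, 218.3]), (0.92, [261.1, 276.9]), (0.76, [326.9, 269.6])]
side lid_large [(0.72, [356.2, 166.1])]
[[405.23030248   0.         276.34190962]
 [  0.         405.23030248 212.2003043 ]
 [  0.           0.           1.        ]] [-0.07284052  0.          0.          0.          0.        ] [[-0.69750689  0.55763796 -0.45002671  0.15059906]
 [-0.71644961 -0.53080812  0.45270597  0.33499417]
 [ 0.0135682   0.63818699  0.76976182  0.63133247]
 [ 0.          0.          0.          1.        ]]
```

View pics/top0.png

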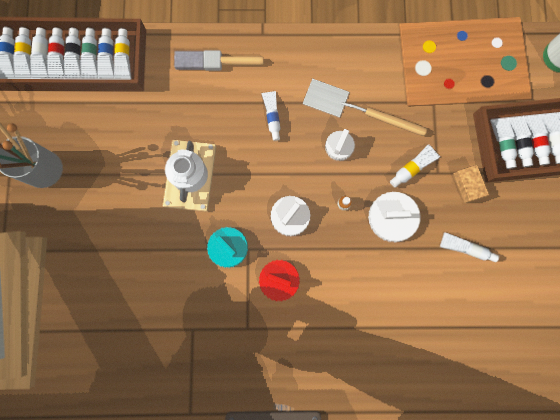

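View pics/side0.png

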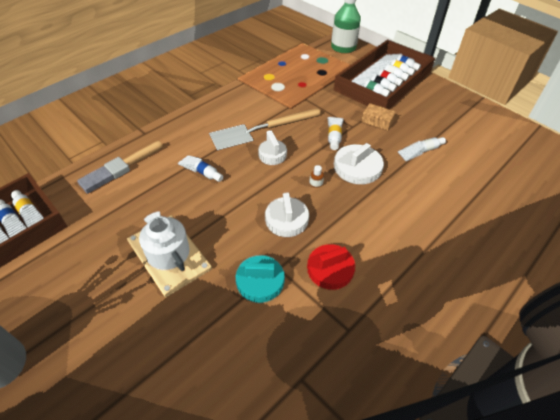

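Candidates in the top view are white lids at (340,146), (290,215) and (395,217), plus turquoise (228,247) and red (280,281). The white one at (290,215) is mid-sized and should be lid_middle. I'll measure the diameters and confirm in a crop.

```bash
cat > h.py <<'E'
import numpy as np,cv2
def ray(p,uv):
    n=cv2.undistortPoints(np.array([[uv]],float),p["mtx"],p["dist_coeffs"])[0,0]
    T=p["world_from_camera"]; return T[:3,3],T[:3,:3]@np.array([n[0],-n[1],-1.])
def at(p,uv,z):
    o,d=ray(p,uv); return o+d*(z-o[2])/d[2]
def proj(p,X):
    X=np.atleast_2d(X).astype(float);T=p["world_from_camera"];c=(X-T[:3,3])@T[:3,:3]
    c=c*[1,-1,-1]
    return cv2.projectPoints(c,np.zeros(3),np.zeros(3),p["mtx"],p["dist_coeffs"])[0][:,0]
def tri(ps,uvs):
    A=np.zeros((3,3));b=np.zeros(3)
    for p,u in zip(ps,uvs):
        o,d=ray(p,u);d=d/np.linalg.norm(d);M=np.eye(3)-np.outer(d,d);A+=M;b+=M@o
    return np.linalg.solve(A,b)
E
python3 - <<'E'
from h import *
import pickle
P=pickle.load(open("p0.pkl","rb"));t=P["top"];s=P["side"]
for n,u in dict(small=[336.8,146],mid=[289.5,214.6],large=[394,215.5],pot=[189.3,178.6]).items(): print(n,at(t,u,0))
print("mid side",at(s,[283.4,218.3],0),at(s,[170.8,255.6],0))
# white blob widths
for n,u in dict(small=(340,146),mid=(290,215),large=(395,217)).items():
    a=t["pixels"][u[1]-35:u[1]+35,u[0]-35:u[0]+35]
    m=(a.min(2)>95)&((a.max(2).astype(int)-a.min(2))<45); ys,xs=np.nonzero(m)
    print(n,xs.min()+u[0]-35,xs.max()+u[0]-35,ys.min()+u[1]-35,ys.max()+u[1]-35)
a=cv2.resize(t["pixels"][130:260,150:310],None,fx=5,fy=5,interpolation=cv2.INTER_CUBIC);cv2.imwrite("pics/c1.png",a[:600,:800])
a=cv2.resize(s["pixels"][180:300,120:320],None,fx=4,fy=4,interpolation=cv2.INTER_CUBIC);cv2.imwrite("pics/c2.png",a)
E
```

```text
small [ 0.64968936 -0.14489584  0.        ]
mid [ 0.4952562  -0.03793577  0.        ]
large [ 0.49226659 -0.26584855  0.        ]
pot [0.57621289 0.18161158 0.        ]
mid side [ 0.49861033 -0.03547189  0.        ] [0.57996554 0.17917768 0.        ]
small 323 365 111 160
mid 271 310 196 235
large 368 420 182 241
```

View pics/c1.png

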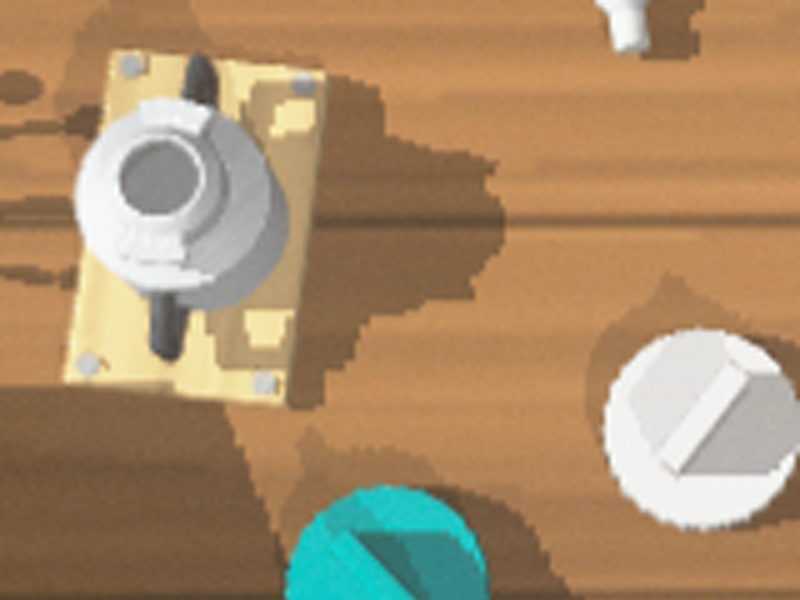

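View pics/c2.png

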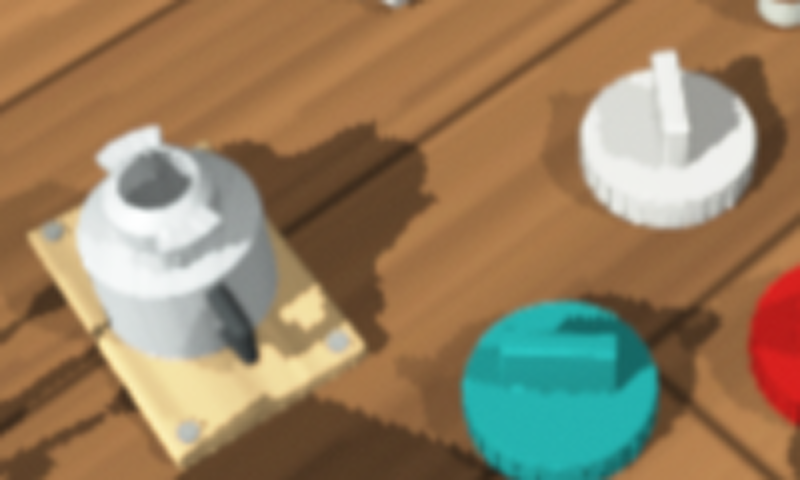

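Crops confirm it: the 40 px white lid at (290,215) is the 84 mm one. Its bar top is centred at about (291,214). The pot is at (185,168), with handles running up and down the image. Next I'll refine the poses with overlays.

```bash
python3 - <<'E'
from h import *
import pickle
P=pickle.load(open("p0.pkl","rb"));t=P["top"];s=P["side"]
ct=np.array([[735,360],[752,372],[680,475],[660,465]])/5+[150,130]
cs=np.array([[653,53],[677,51],[688,125],[664,130]])/4+[120,180]
for p,c in((t,ct),(s,cs)):
    w=np.array([at(p,u,.054)for u in c]);d=(w[0]+w[1]-w[2]-w[3])/2
    print("lid",w.mean(0),np.linalg.norm(d),np.degrees(np.arctan2(d[1],d[0])))
# foot
f=np.array([[112,50],[326,72],[286,405],[66,382]])/5+[150,130]
w=np.array([at(t,u,.012)for u in f]);d=(w[0]+w[1]-w[2]-w[3])/2
print("foot",w.mean(0),np.linalg.norm(d),np.linalg.norm(w[0]-w[1]),np.degrees(np.arctan2(d[1],d[0])))
print("rim",at(t,np.array([164,177])/5+[150,130],.092), at(s,np.array([155,180])/4+[120,180],.092))
def draw(p,name,X,R,pot,al,be,box,k):
    im=cv2.resize(p["pixels"],None,fx=k,fy=k,interpolation=cv2.INTER_CUBIC)
    def L(pts,col):
        q=((proj(p,pts)+.5)*k-.5).round().astype(int);cv2.polylines(im,[q.reshape(-1,1,2)],True,col,1)
    th=np.linspace(0,2*np.pi,60)
    def C(c,r,z,col):L(np.c_[c[0]+r*np.cos(th),c[1]+r*np.sin(th),0*th+z],col)
    def B(c,a,lx,ly,z,col):
        q=np.array([[1,1],[1,-1],[-1,-1],[-1,1]])*[lx/2,ly/2]
        r=np.array([[np.cos(a),-np.sin(a)],[np.sin(a),np.cos(a)]]);q=q@r.T+c
        L(np.c_[q,np.full(4,z)],col)
    C(X,.042,0,(0,0,255));C(X,.042,.022,(255,0,0));B(X,al,.05,.012,.054,(0,160,0))
    C(pot,.018,.092,(0,0,255));C(pot,.04,.064,(255,0,0));B(pot,be,.15,.096,.012,(0,160,0))
    C(pot,.04,.012,(255,0,255))
    x0,y0,x1,y1=box;cv2.imwrite(name,im[y0*k:y1*k,x0*k:x1*k])
X=np.array([.4955,-.038]);pot=np.array([.577,.181])
import sys
draw(t,"pics/o1.png",X,.042,pot,np.radians(35),np.radians(-7),(150,130,310,245),5)
draw(s,"pics/o2.png",X,.042,pot,np.radians(35),np.radians(-7),(120,180,320,300),4)
E
```

```text
lid [ 0.4894275  -0.04045498  0.054     ] 0.052964552187273535 -35.386083924243934
lid [ 0.49095446 -0.03700582  0.054     ] 0.04744809870366589 -38.957785865971225
foot [0.58132201 0.17884094 0.012     ] 0.14874685355577658 0.09441332595408633 -5.684063201681349
rim [0.5821211  0.17707287 0.092     ] [0.58259525 0.18106513 0.092     ]
```

View pics/o1.png

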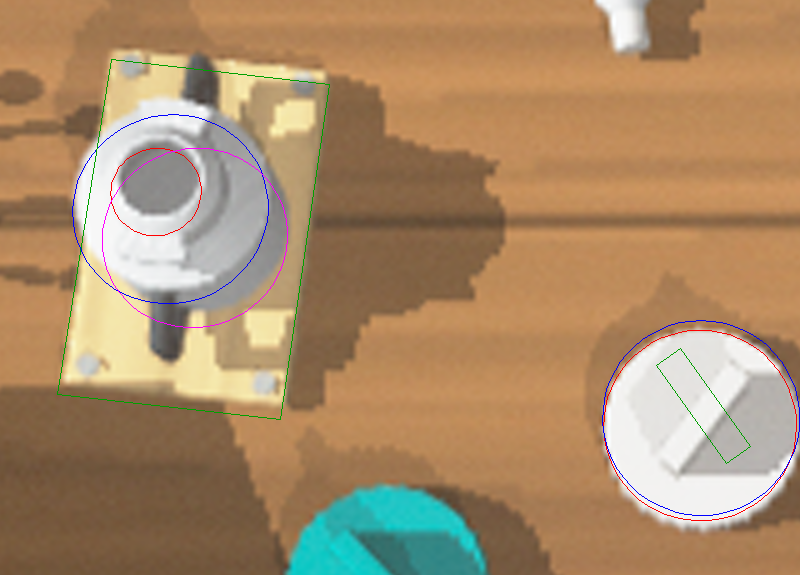

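View pics/o2.png

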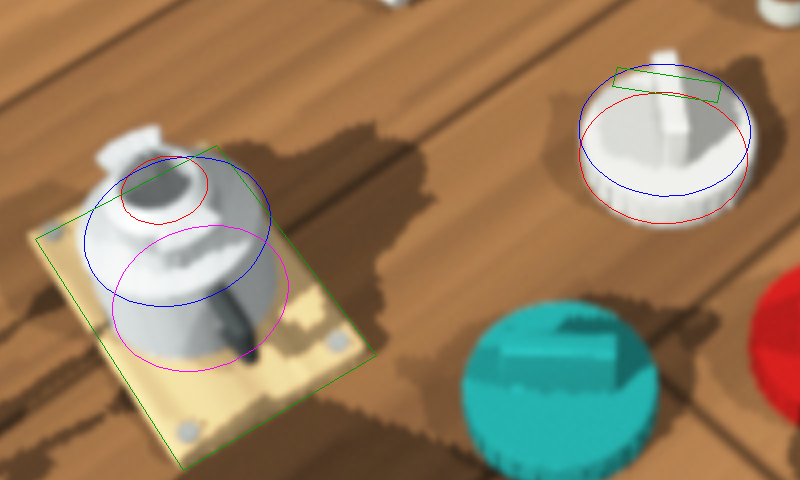

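>>> jog_arm(
  targets="11 -33 -2 0 0 -0.6 1;11 -33 -2 0 0 -0.6 1;11 -33 -2 0 0 -0.6 1;11 -33 -2 0 0 -0.6 1;11 -33 -2 0 0 -0.6 1;11 -33 -2 0 0 -0.6 1;11 -33 -2 0 0 -0.6 1;11 -33 -2 0 0 -0.6 1;11 -33 -2 0 0 -0.6 1;11 -33 -2 0 0 -0.6 1",
  force=60,
)

```text
time: 1.33
eef_pos: [0.3804, 0.2805, 0.2116]
tcp_rot: [0.252, 0.968, 0.003, 0.002]
contact_force: [0.6, 1.0, -0.3]
opening: 1.002
```

```bash
python3 - <<'E'
from plant import *
import plant
print(grasp_offset if 'grasp_offset' in globals() else [n for n in dir(plant) if n[0]!='_'])
E
```

```text
0.0187
```

>>> jog_arm(
  targets="11 -32 -5 0 0 -0.8 1;11 -32 -5 0 0 -0.8 1;11 -32 -5 0 0 -0.8 1;11 -32 -5 0 0 -0.8 1;11 -32 -5 0 0 -0.8 1;11 -32 -5 0 0 -0.8 1;11 -32 -5 0 0 -0.8 1;11 -32 -5 0 0 -0.8 1;11 -32 -5 0 0 -0.8 1;11 -32 -5 0 0 -0.8 1",
)

```text
time: 2.17
eef_pos: [0.4943, -0.0564, 0.1652]
tcp_rot: [0.323, 0.947, 0.005, 0.009]
contact_force: [0.2, -0.4, 0.5]
opening: 1.001
```

```bash
python3 - <<'E'
from plant import *
from h import *
s=get_state();print(s["eef_pos"],s["tcp_rot"],s["dq"].round(3))
w=read_camera("wrist");cv2.imwrite("pics/w1.png",w["pixels"])
import pickle;pickle.dump(w,open("w1.pkl","wb"))
print(w["world_from_camera"])
print([(d["p"],d["uv"],at(w,d["uv"],0)) for d in mark_of("lid_middle",w)])
E
```

```text
[ 0.49429009 -0.05638805  0.16519227] [0.32250672 0.94650659 0.00548534 0.00919807] [-0.728  0.477 -0.336  0.017 -0.157 -0.554]
[[ 0.60956646 -0.75988247 -0.22584812  0.43810684]
 [ 0.79257072  0.58998297  0.15411601 -0.01834247]
 [ 0.01613649 -0.27294456  0.96189442  0.30678101]
 [ 0.          0.          0.          1.        ]]
[(0.91, [368.5, 18.7], array([0.4237005 , 0.09350635, 0.        ])), (0.61, [217.0, 32.6], array([ 0.35414826, -0.01496734,  0.        ])), (0.58, [293.6, 174.7], array([ 0.49139871, -0.03658765,  0.        ]))]
```

View pics/w1.png

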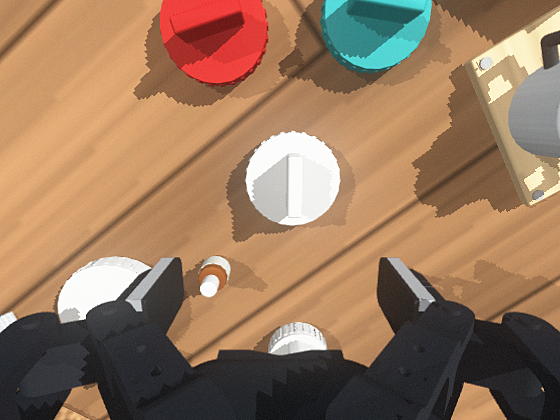

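The wrist view shows the white lid at (293,178), with the red and turquoise ones above it. The grip bar runs nearly along the image columns, with its top face spanning about (289..302, 154..217). I'll measure from it.

```bash
python3 - <<'E'
from h import *
import pickle
from plant import *
w=pickle.load(open("w1.pkl","rb"))
cv2.imwrite("pics/w1c.png",cv2.resize(w["pixels"][120:235,235:350],None,fx=5,fy=5,interpolation=cv2.INTER_CUBIC))
c=np.array([[289,154],[302,154],[302,216],[288,217]],float)
q=np.array([at(w,u,.054)for u in c]);d=(q[0]+q[1]-q[2]-q[3])/2
print(q.mean(0),np.linalg.norm(d),np.degrees(np.arctan2(d[1],d[0])))
E
```

```text
[ 0.49014027 -0.03783764  0.054     ] 0.050679044942292174 142.72536605533418
```

View pics/w1c.png

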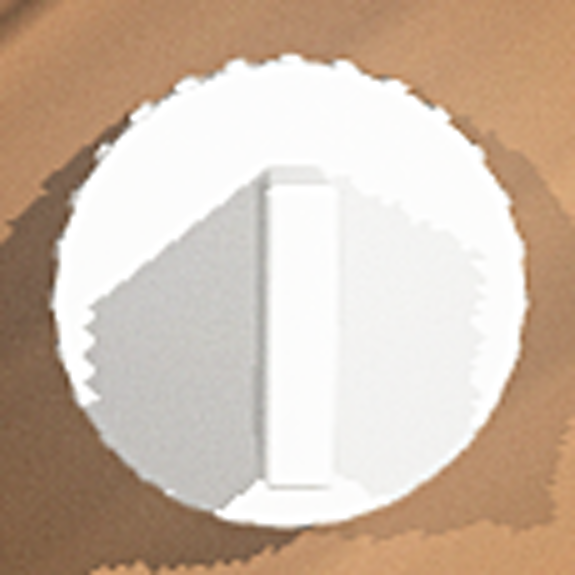

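```bash
cat >> h.py <<'E'
from scipy.spatial.transform import Rotation as Ro
def delta(s,pos,yyaw):
    phi=np.radians((yyaw+90)/2); # x yaw = yyaw+90 ; axis at half
    T=Ro.from_quat([np.cos(phi),np.sin(phi),0,0]);C=Ro.from_quat(s["tcp_rot"])
    yw=C.apply([0,1,0])
    print("t",s["time"],"pos",s["eef_pos"].round(4),"yyaw",np.degrees(np.arctan2(yw[1],yw[0])).round(1),"q",s["qpos"].round(2),"F",s["contact_force"].round(1),"op",round(s["opening"],3))
    print("d mm",((np.array(pos)-s["eef_pos"])*1000).round(1),"rot deg",np.degrees((T*C.inv()).as_rotvec()).round(1))
E
python3 - <<'E'
from h import *
from plant import *
delta(get_state(),[.4905,-.0375,.028],53)
E
```

```text
t 2.2667 pos [ 0.495  -0.0587  0.1649] yyaw 52.1 q [-0.33 -0.05  2.07  0.01  1.1  -1.24] F [0.  0.9 0.2] op 1.002
d mm [  -4.5   21.2 -136.9] rot deg [-0.2  1.2  0.9]
```

>>> jog_arm(
  targets="-4 21 -20 0 1 1 1;0 0 -20 0 0 0 1;0 0 -20 0 0 0 1;0 0 -10 0 0 0 1;0 0 0 0 0 0 1",
)

```text
time: 2.68
eef_pos: [0.4926, -0.0381, 0.0955]
tcp_rot: [0.318, 0.948, 0.003, 0.003]
contact_force: [0.0, -0.3, -0.2]
opening: 0.999
```

```bash
python3 - <<'E'
from h import *
from plant import *
delta(get_state(),[.4905,-.0375,.028],53)
E
```

```text
t 2.6833 pos [ 0.4926 -0.0381  0.0955] yyaw 52.9 q [-0.29  0.04  2.12  0.01  0.97 -1.21] F [ 0.  -0.3 -0.2] op 0.999
d mm [ -2.1   0.6 -67.5] rot deg [-0.2  0.5  0.1]
```

>>> jog_arm(
  targets="-2 0.5 -20 0 0.5 0 1;0 0 -20 0 0 0 1;0 0 -14 0 0 0 1;0 0 -10 0 0 0 1;0 0 0 0 0 0 1;0 0 0 0 0 0 1",
)

```text
time: 3.18
eef_pos: [0.4942, -0.0365, 0.035]
tcp_rot: [0.317, 0.948, 0.002, 0.003]
contact_force: [-0.2, 0.0, 0.6]
opening: 1.005
```

```bash
python3 - <<'E'
from h import *
from plant import *
delta(get_state(),[.4905,-.0375,.028],53)
E
```

```text
t 3.1833 pos [ 0.4942 -0.0365  0.035 ] yyaw 53.1 q [-0.28  0.15  2.14  0.    0.84 -1.21] F [-0.2  0.   0.6] op 1.005
d mm [-3.7 -1.  -7. ] rot deg [-0.1  0.4 -0.1]
```

>>> jog_arm(
  targets="-3.7 -1 -6.5 0 0.4 0 1;0 0 0 0 0 0 1;-1 0 -0.5 0 0 0 1;0 0 0 0 0 0 1",
)

```text
time: 3.52
eef_pos: [0.4915, -0.0381, 0.0309]
tcp_rot: [0.317, 0.949, 0.001, 0.003]
contact_force: [-0.6, -0.3, -0.5]
opening: 1.001
```

```bash
python3 - <<'E'
from h import *
from plant import *
delta(get_state(),[.4905,-.0375,.028],53)
w=read_camera("side");cv2.imwrite("pics/s2.png",cv2.resize(w["pixels"][150:300,180:380],None,fx=4,fy=4))
E
```

```text
t 3.5167 pos [ 0.4915 -0.0381  0.0309] yyaw 53.1 q [-0.28  0.16  2.15  0.    0.83 -1.21] F [-0.6 -0.3 -0.5] op 1.001
d mm [-1.   0.6 -2.9] rot deg [ 0.   0.3 -0.1]
```

View pics/s2.png

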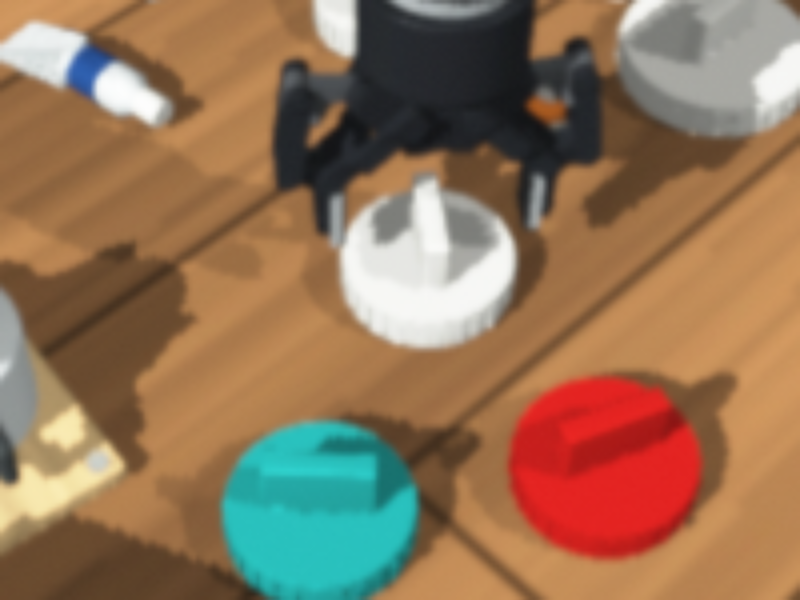

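The side view shows the jaws straddling the white lid's bar, at about crop (430,215). I'll close them.

>>> jog_arm(
  targets="-1 0.5 -3 0 0 0 1;0 0 0 0 0 0 -1;0 0 0 0 0 0 -1;0 0 0 0 0 0 -1;0 0 0 0 0 0 -1;0 0 0 0 0 0 -1;0 0 0 0 0 0 -1;0 0 0 0 0 0 -1;0 0 0 0 0 0 -1",
  force=60,
)

```text
time: 4.32
eef_pos: [0.4919, -0.038, 0.0292]
tcp_rot: [0.317, 0.949, 0.001, 0.005]
contact_force: [0.6, 0.1, -0.7]
opening: 0.127
```

```bash
python3 - <<'E'
from h import *
from plant import *
delta(get_state(),[.4905,-.0375,.16],53)
E
```

```text
t 4.3167 pos [ 0.4919 -0.038   0.0292] yyaw 53.1 q [-0.28  0.16  2.15  0.    0.83 -1.21] F [ 0.6  0.1 -0.7] op 0.127
d mm [ -1.4   0.5 130.8] rot deg [ 0.1  0.5 -0.1]
```

>>> jog_arm(
  targets="0 0 15 0 0.5 0 -1;0 0 25 0 0 0 -1;0 0 30 0 0 0 -1;0 0 30 0 0 0 -1;0 0 20 0 0 0 -1;0 0 10 0 0 0 -1;0 0 0 0 0 0 -1",
)

```text
time: 4.9
eef_pos: [0.4861, -0.0364, 0.1596]
tcp_rot: [0.317, 0.949, -0.001, -0.006]
contact_force: [0.0, 0.1, 0.1]
opening: 0.126
```

```bash
python3 - <<'E'
from h import *
from plant import *
delta(get_state(),[.582,.179,.16],-26)
w=read_camera("side");cv2.imwrite("pics/s3.png",cv2.resize(w["pixels"][100:300,150:400],None,fx=3,fy=3))
E
```

```text
t 4.9 pos [ 0.4861 -0.0364  0.1596] yyaw 53.1 q [-0.28 -0.05  2.09 -0.    1.12 -1.21] F [0.  0.1 0.1] op 0.126
d mm [ 95.9 215.4   0.4] rot deg [ -0.5  -0.5 -79.1]
```

View pics/s3.png

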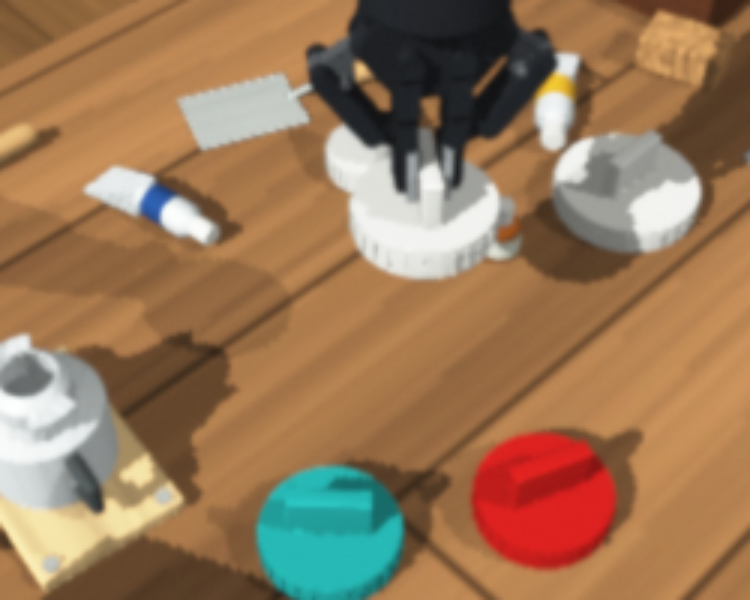

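The lid is held level, clear of the bench. Now I'll take it to above the pot, turning it clockwise on the way.

>>> jog_arm(
  targets="8 18 1 0 0 -6.6 -1;8 18 0 0 0 -6.6 -1;8 18 0 0 0 -6.6 -1;8 18 0 0 0 -6.6 -1;8 18 0 0 0 -6.6 -1;8 18 0 0 0 -6.6 -1;8 18 0 0 0 -6.6 -1;8 18 0 0 0 -6.6 -1;8 18 0 0 0 -6.6 -1;8 18 0 0 0 -6.6 -1",
)

```text
time: 5.78
eef_pos: [0.5554, 0.1491, 0.1349]
tcp_rot: [0.801, 0.598, -0.005, -0.022]
contact_force: [0.2, 0.1, -1.2]
opening: 0.129
```

```bash
python3 - <<'E'
from h import *
from plant import *
delta(get_state(),[.582,.179,.16],-26)
E
```

```text
t 5.7833 pos [0.5554 0.1491 0.1349] yyaw -16.5 q [0.07 0.18 1.89 0.04 1.1  0.34] F [ 0.2  0.1 -1.2] op 0.129
d mm [26.6 29.9 25.1] rot deg [-1.9 -1.8 -9.5]
```

>>> jog_arm(
  targets="0 0 20 -1.9 -1.8 0 -1;10 10 8 0 0 -4 -1;10 10 5 0 0 -4 -1;5 5 3 0 0 -1 -1;0 0 0 0 0 0 -1;0 0 0 0 0 0 -1",
)

```text
time: 6.28
eef_pos: [0.5733, 0.1782, 0.1528]
tcp_rot: [0.848, 0.53, -0.014, -0.006]
contact_force: [0.2, -0.9, -1.2]
opening: 0.13
```

```bash
python3 - <<'E'
from h import *
from plant import *
delta(get_state(),[.582,.179,.16],-26)
import pickle
P={}
for c in ("top","side"):
    w=P[c]=read_camera(c)
pickle.dump(P,open("p4.pkl","wb"))
cv2.imwrite("pics/t4.png",cv2.resize(P["top"]["pixels"][120:240,130:290],None,fx=5,fy=5,interpolation=cv2.INTER_CUBIC))
cv2.imwrite("pics/s4.png",cv2.resize(P["side"]["pixels"][120:320,80:280],None,fx=3,fy=3,interpolation=cv2.INTER_CUBIC))
E
```

```text
t 6.2833 pos [0.5733 0.1782 0.1528] yyaw -25.9 q [ 0.13  0.22  1.81 -0.    1.15  0.59] F [ 0.2 -0.9 -1.2] op 0.13
d mm [8.7 0.8 7.2] rot deg [ 0.3 -1.8 -0.1]
```

View pics/t4.png

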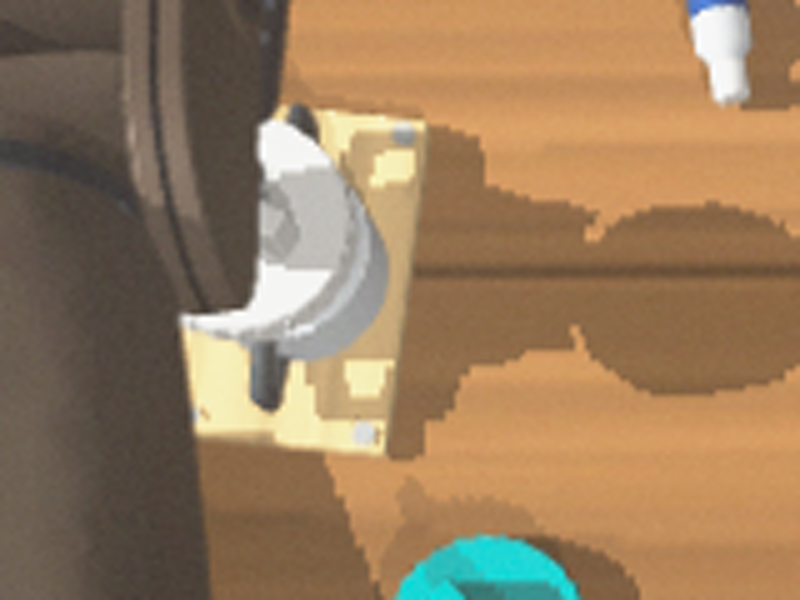

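View pics/s4.png

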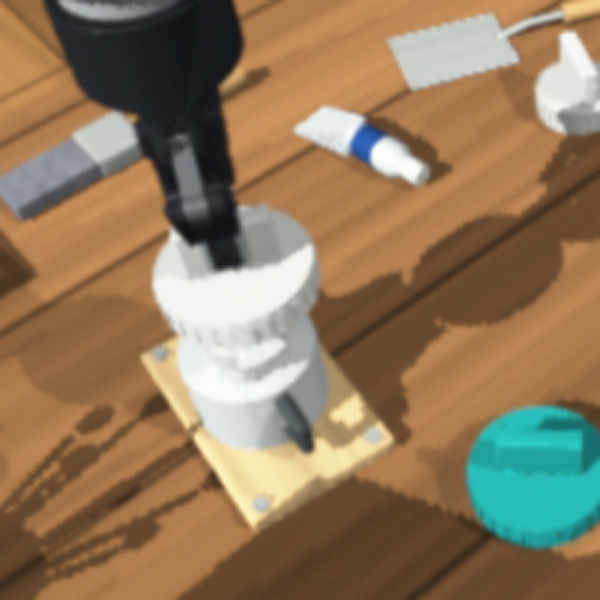

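```bash
cat >> h.py <<'E'
TH=np.linspace(0,2*np.pi,72)
def circ(r,z): return np.c_[r*np.cos(TH),r*np.sin(TH),0*TH+z]
def rect(lx,ly,z): return np.array([[1,1],[1,-1],[-1,-1],[-1,1]])*[lx/2,ly/2]@np.array([[1,0,0],[0,1,0]])+[0,0,z]
def overlay(p,name,items,box,k):
    im=cv2.resize(p["pixels"],None,fx=k,fy=k,interpolation=cv2.INTER_CUBIC)
    for R,o,pts,col in items:
        q=((proj(p,np.asarray(pts)@R.T+o)+.5)*k-.5).round().astype(int);cv2.polylines(im,[q.reshape(-1,1,2)],True,col,1)
    x0,y0,x1,y1=box;cv2.imwrite(name,im[y0*k:y1*k,x0*k:x1*k])
def potit(x,y,a):
    R=Ro.from_euler('z',a,degrees=True).as_matrix();o=np.array([x,y,0])
    lug=lambda s:np.array([[s*.034*np.cos(t),s*.034*np.sin(t),.087] for t in np.radians(np.linspace(-25,25,9))])
    return [(R,o,circ(.018,.092),(0,0,255)),(R,o,circ(.04,.064),(255,0,0)),(R,o,rect(.15,.096,.012),(0,160,0)),(R,o,lug(1),(255,0,255)),(R,o,lug(-1),(255,0,255))]
def lidit(R,o): return [(R,o,circ(.042,0),(0,0,255)),(R,o,circ(.042,.022),(255,0,0)),(R,o,rect(.05,.012,.054),(0,160,0))]
E
python3 - <<'E'
from h import *
import pickle
P=pickle.load(open("p0.pkl","rb"));Q=pickle.load(open("p4.pkl","rb"))
pi=potit(.582,.179,-6)
overlay(P["top"],"pics/o5.png",pi,(150,130,230,220),7)
overlay(P["side"],"pics/o6.png",pi,(120,200,220,300),6)
# lid in hand: tool x yaw=64, tool frame -> lid x = tool x, z = -tool z
C=Ro.from_quat([.848,.53,-.014,-.006]).as_matrix()
R=np.c_[C[:,0],-C[:,1],-C[:,2]]
# lid origin rel TCP at grasp: TCP z .0292 above lid; -1.4mm along bar (old dir -37deg; tool x then 143 -> +1.4)
o=np.array([.5733,.1782,.1528])+R@np.array([.0014,0,-.0292])
print(o,Ro.from_matrix(R).as_euler('zyx',degrees=True))
overlay(Q["side"],"pics/o7.png",lidit(R,o),(110,170,210,260),7)
E
```

```text
[0.57303429 0.17932221 0.12358921] [64.01478958  1.72468563 -0.26728652]
```

View pics/o5.png

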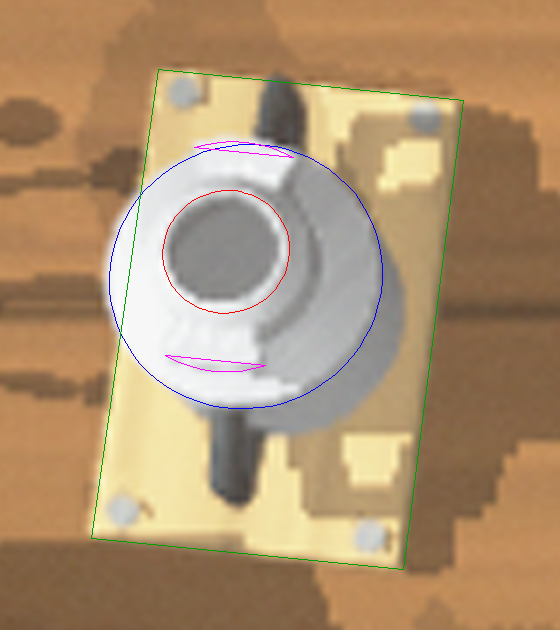

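View pics/o6.png

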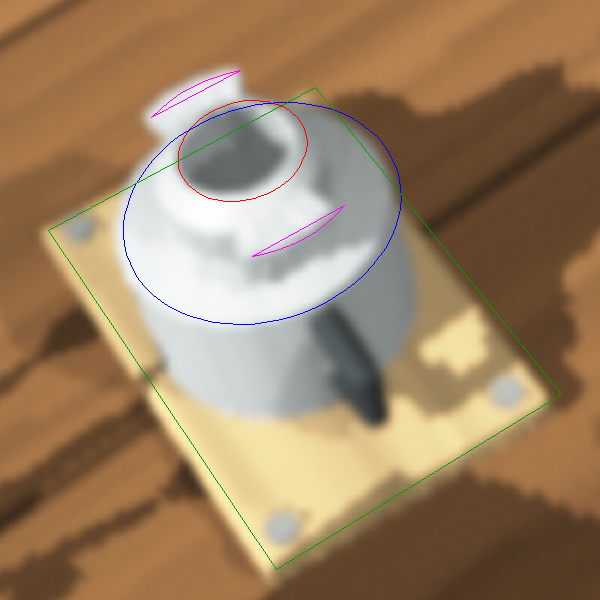

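View pics/o7.png

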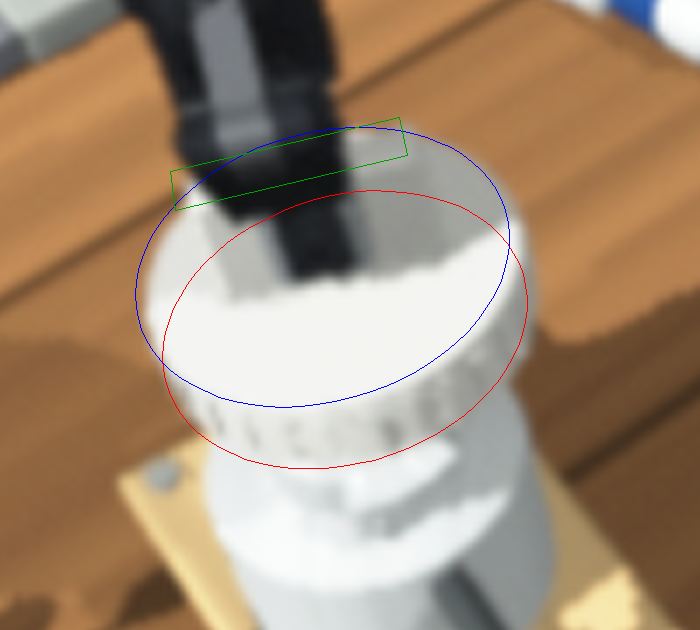

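```bash
python3 - <<'E'
from h import *
import pickle
P=pickle.load(open("p0.pkl","rb"));Q=pickle.load(open("p4.pkl","rb"))
cv2.imwrite("pics/a1.png",cv2.resize(P["side"]["pixels"][205:255,135:195],None,fx=12,fy=12,interpolation=cv2.INTER_CUBIC))
cv2.imwrite("pics/a2.png",cv2.resize(P["top"]["pixels"][145:195,160:210],None,fx=12,fy=12,interpolation=cv2.INTER_CUBIC))
E
```

```text
(no output)
```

View pics/a1.png

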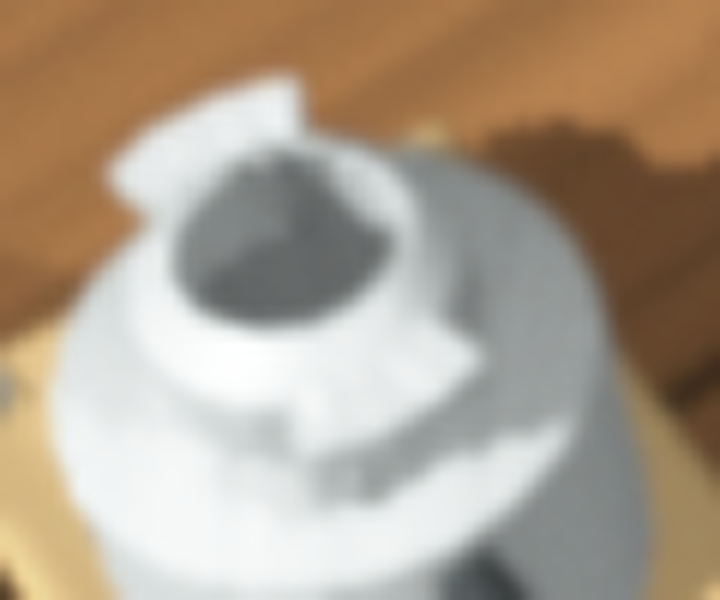

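View pics/a2.png

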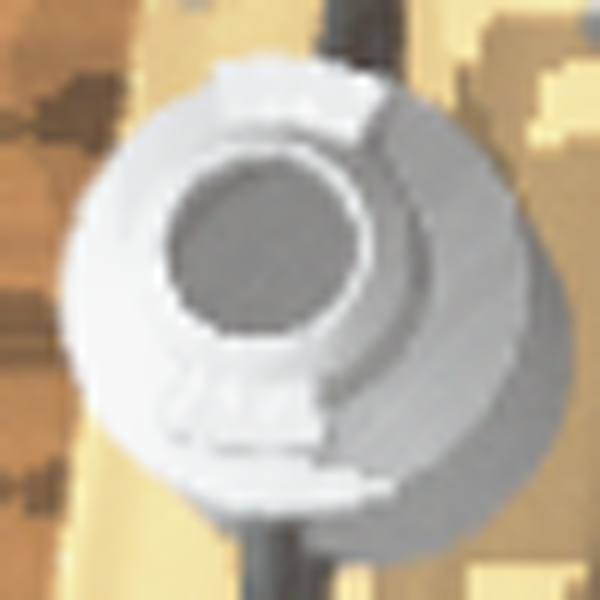

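```bash
python3 - <<'E'
from h import *
import pickle
P=pickle.load(open("p0.pkl","rb"))
for n,z,t,s in (("hole",.092,(181.5,165),(158.1,224.4)),("body",.064,(184,168.3),(161.8,235.4)),("lug",.087,(182.2,166.3),(159.5,226.5))):
    print(n,at(P["top"],t,z).round(4),at(P["side"],s,z).round(4),tri([P["top"],P["side"]],[t,s]).round(4))
a=at(P["side"],(105/12+135,175/12+205),.087);b=at(P["side"],(300/12+135,75/12+205),.087)
c=at(P["side"],(305/12+135,450/12+205),.087);d=at(P["side"],(485/12+135,355/12+205),.087)
v=(a+b-c-d)/2;print(v,np.degrees(np.arctan2(v[1],v[0])))
for u in ((103,118),(139,126)):pass
# handles in top: tips
E
```

```text
hole [0.5829 0.1797 0.092 ] [0.5844 0.1811 0.092 ] [0.5837 0.1805 0.0918]
body [0.5833 0.1804 0.064 ] [0.582  0.1821 0.064 ] [0.5842 0.1812 0.061 ]
lug [0.5816 0.1793 0.087 ] [0.583  0.1805 0.087 ] [0.5822 0.18   0.087 ]
[ 0.06055786 -0.00812189  0.        ] -7.638800116585114
```

```bash
python3 - <<'E'
from h import *
import pickle
Q=pickle.load(open("p4.pkl","rb"))
C=Ro.from_quat([.848,.53,-.014,-.006]).as_matrix()
R=np.c_[C[:,0],-C[:,1],-C[:,2]]
o=np.array([.5733,.1782,.1528])+R@np.array([.0014,0,-.0292])
ims=[]
for i,d in enumerate(([-.0012,-.0012,0],[-.002,-.002,0])):
    overlay(Q["side"],f"pics/b{i}.png",lidit(R,o+d),(118,182,190,242),6)
    ims.append(cv2.imread(f"pics/b{i}.png"))
overlay(Q["top"],"pics/b3.png",lidit(R,o+[-.0015,-.0015,0]),(150,130,222,190),6);ims.append(cv2.imread("pics/b3.png"))
cv2.imwrite("pics/b.png",np.vstack([np.hstack(ims[:2])[:,:800]]));print(ims[0].shape)
E
```

```text
(360, 432, 3)
```

View pics/b.png

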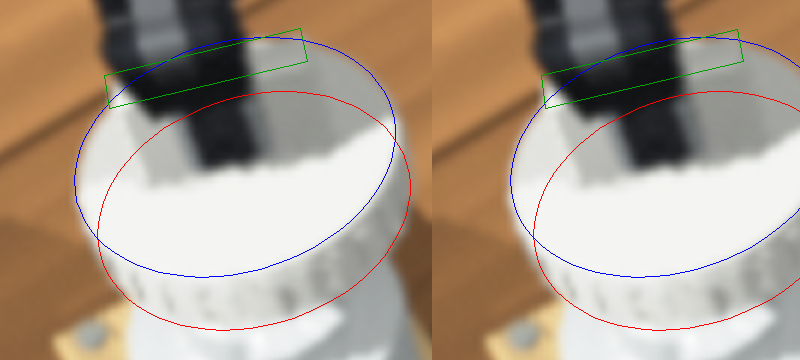

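View pics/b3.png

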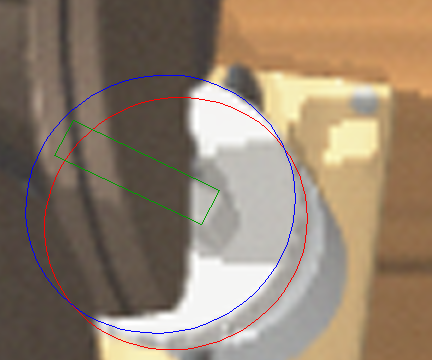

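>>> jog_arm(
  targets="10 2 3 0.3 -1.8 0 -1;0 0 0 0 0 0 -1;0 0 0 0 0 0 -1",
)

```text
time: 6.63
eef_pos: [0.5808, 0.1783, 0.1527]
tcp_rot: [0.848, 0.53, -0.002, -0.001]
contact_force: [-0.7, -0.5, -1.5]
opening: 0.128
```

```bash
python3 - <<'E'
from h import *
from plant import *
delta(get_state(),[.5835,.180,.150],-26)
E
```

```text
t 6.6333 pos [0.5808 0.1783 0.1527] yyaw -26.0 q [0.13 0.22 1.81 0.   1.12 0.58] F [-0.7 -0.5 -1.5] op 0.128
d mm [ 2.7  1.7 -2.7] rot deg [ 0.  -0.3 -0. ]
```

>>> jog_arm(
  targets="3 2 0 0 -0.3 0 -1;1 1 -6 0 0 0 -1;0 0 -6 0 0 0 -1;0 0 -5 0 0 0 -1;0 0 0 0 0 0 -1",
)

```text
time: 7.05
eef_pos: [0.5836, 0.1804, 0.133]
tcp_rot: [0.848, 0.53, -0.002, -0.0]
contact_force: [-0.9, 0.1, -2.2]
opening: 0.13
```

```bash
python3 - <<'E'
from h import *
from plant import *
import pickle
delta(get_state(),[.5835,.180,.103],-26)
w=read_camera("side");pickle.dump(w,open("s5.pkl","wb"))
cv2.imwrite("pics/s5.png",cv2.resize(w["pixels"][170:290,110:230],None,fx=5,fy=5,interpolation=cv2.INTER_CUBIC))
E
```

```text
t 7.05 pos [0.5836 0.1804 0.133 ] yyaw -26.0 q [ 0.13  0.25  1.81 -0.    1.08  0.59] F [-0.9  0.1 -2.2] op 0.13
d mm [ -0.1  -0.4 -30. ] rot deg [ 0.1 -0.2  0. ]
```

View pics/s5.png

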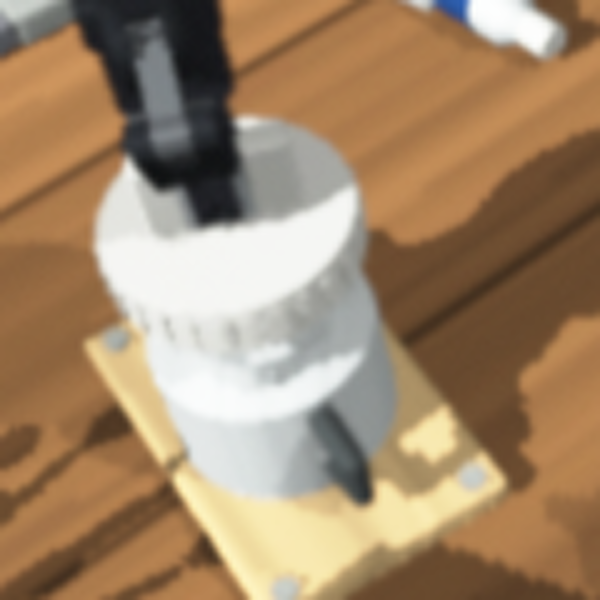

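The lid is centred over the neck. I'll lower it in small steps and watch the force.

>>> jog_arm(
  targets="0 0 -5 0 0 0 -1;0 0 -5 0 0 0 -1;0 0 -4 0 0 0 -1;0 0 0 0 0 0 -1",
)

```text
time: 7.43
eef_pos: [0.5837, 0.1805, 0.118]
tcp_rot: [0.848, 0.53, -0.001, -0.0]
contact_force: [-0.3, -0.6, -0.8]
opening: 0.125
```

```bash
python3 - <<'E'
from h import *
from plant import *
delta(get_state(),[.5835,.180,.103],-26)
E
```

```text
t 7.4333 pos [0.5837 0.1805 0.118 ] yyaw -26.0 q [ 0.13  0.26  1.82 -0.    1.06  0.59] F [-0.3 -0.6 -0.8] op 0.125
d mm [ -0.2  -0.5 -15. ] rot deg [ 0.1 -0.2 -0. ]
```

>>> jog_arm(
  targets="0 0 -4 0 0 0 -1;0 0 -4 0 0 0 -1;0 0 -3 0 0 0 -1;0 0 0 0 0 0 -1",
)

```text
time: 7.77
eef_pos: [0.5837, 0.1805, 0.1057]
tcp_rot: [0.848, 0.53, -0.001, -0.0]
contact_force: [-0.2, -0.7, -0.9]
opening: 0.126
```

```bash
python3 - <<'E'
from h import *
from plant import *
delta(get_state(),[.5835,.180,.103],-26)
E
```

```text
t 7.7667 pos [0.5837 0.1805 0.1057] yyaw -26.0 q [ 0.13  0.28  1.83 -0.    1.04  0.59] F [-0.2 -0.7 -0.9] op 0.126
d mm [-0.2 -0.5 -2.7] rot deg [ 0.1 -0.2 -0. ]
```

>>> jog_arm(
  targets="0 0 -2 0 0 0 -1;0 0 -1 0 0 0 -1;0 0 -1 0 0 0 -1;0 0 0 0 0 0 -1",
)

```text
time: 8.1
eef_pos: [0.5842, 0.1806, 0.1033]
tcp_rot: [0.848, 0.53, -0.001, -0.0]
contact_force: [0.2, -0.2, -0.1]
opening: 0.129
```

```bash
python3 - <<'E'
from h import *
from plant import *
import pickle
delta(get_state(),[.5835,.180,.103],-26)
w=read_camera("side");pickle.dump(w,open("s6.pkl","wb"))
cv2.imwrite("pics/s6.png",cv2.resize(w["pixels"][170:290,110:230],None,fx=5,fy=5,interpolation=cv2.INTER_CUBIC))
E
```

```text
t 8.1 pos [0.5842 0.1806 0.1033] yyaw -26.0 q [ 0.13  0.28  1.83 -0.    1.03  0.59] F [ 0.2 -0.2 -0.1] op 0.129
d mm [-0.7 -0.6 -0.3] rot deg [ 0.1 -0.1 -0. ]
```

View pics/s6.png

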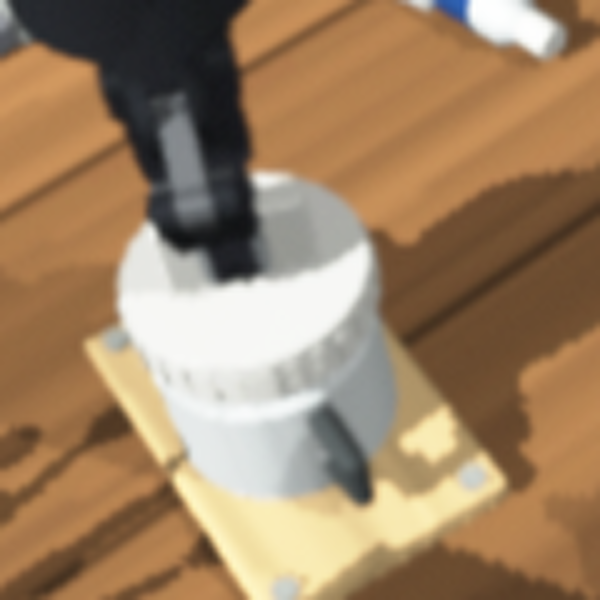

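The lid is down over the neck, level, and its weight is just coming off the gripper. I'll ease it down another millimetre and start turning clockwise.

>>> jog_arm(
  targets="-0.3 -0.3 -1.5 0 0 0 -1;0 0 0 0 0 0 -1;0 0 0 0 0 -5 -1;0 0 0 0 0 -5 -1;0 0 0 0 0 -5 -1;0 0 0 0 0 -5 -1;0 0 0 0 0 0 -1",
)

```text
time: 8.73
eef_pos: [0.5862, 0.1802, 0.1031]
tcp_rot: [0.93, 0.367, 0.002, 0.002]
contact_force: [-1.1, 0.9, 1.5]
opening: 0.128
```

```bash
python3 - <<'E'
from h import *
from plant import *
s=get_state();delta(s,[.5838,.1803,.1025],-96.5);print(s["wrist_torque"])
E
```

```text
t 8.7333 pos [0.5862 0.1802 0.1031] yyaw -46.9 q [ 0.13  0.28  1.83 -0.    1.02  0.95] F [-1.1  0.9  1.5] op 0.128
d mm [-2.4  0.1 -0.6] rot deg [  0.2   0.2 -49.6]
[ 0.07426499  0.2060077  -0.0468529 ]
```

>>> jog_arm(
  targets="-2 0 0 0 0 -5 -1;-0.5 0 0 0 0 -5 -1;-0.5 0 0 0 0 -5 -1;-0.5 0 0 0 0 -5 -1;-0.5 0 0 0 0 -5 -1;0 0 0 0 0 0 -1",
)

```text
time: 9.23
eef_pos: [0.5837, 0.1792, 0.1032]
tcp_rot: [0.988, 0.155, 0.003, 0.004]
contact_force: [-1.0, 0.3, 0.8]
opening: 0.128
```

```bash
python3 - <<'E'
from h import *
from plant import *
s=get_state();delta(s,[.5838,.1803,.1025],-96.5);print(s["wrist_torque"])
E
```

```text
t 9.2333 pos [0.5837 0.1792 0.1032] yyaw -72.2 q [ 0.13  0.28  1.84 -0.01  1.02  1.4 ] F [-1.   0.3  0.8] op 0.128
d mm [ 0.1  1.1 -0.7] rot deg [  0.4   0.4 -24.3]
[0.0943262  0.15191556 0.00530268]
```

>>> jog_arm(
  targets="-0.5 1 0 0.4 0.4 -5 -1;-0.5 0 0 0 0 -5 -1;-0.5 0 0 0 0 -5 -1;-0.5 0 0 0 0 -5 -1;0 0 0 0 0 -4 -1;0 0 0 0 0 0 -1",
)

```text
time: 9.73
eef_pos: [0.5828, 0.1795, 0.1031]
tcp_rot: [0.999, -0.051, 0.002, 0.0]
contact_force: [-0.1, 0.3, 0.8]
opening: 0.123
```

```bash
python3 - <<'E'
from h import *
from plant import *
s=get_state();delta(s,[.5838,.1803,.1025],-96.5);print(s["wrist_torque"])
w=read_camera("side")
cv2.imwrite("pics/s7.png",cv2.resize(w["pixels"][170:290,110:230],None,fx=5,fy=5,interpolation=cv2.INTER_CUBIC))
E
```

```text
t 9.7333 pos [0.5828 0.1795 0.1031] yyaw -95.9 q [ 0.13  0.28  1.84 -0.    1.02  1.81] F [-0.1  0.3  0.8] op 0.123
d mm [ 1.   0.8 -0.6] rot deg [ 0.1  0.2 -0.6]
[0.04820801 0.10645717 0.02157019]
```

View pics/s7.png

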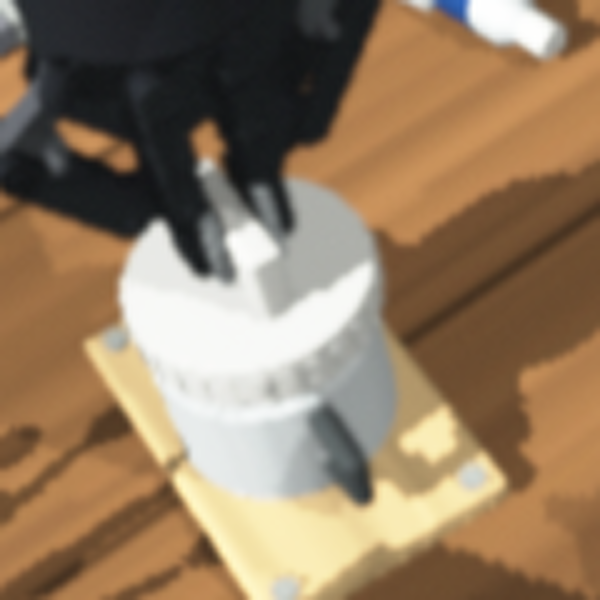

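The bar now lies along the handles, so I'll release and back off upward.

>>> jog_arm(
  targets="0 0 0 0 0 0 1;0 0 0 0 0 0 1;0 0 0 0 0 0 1;0 0 0 0 0 0 1;0 0 0 0 0 0 1;0 0 0 0 0 0 1;0 0 10 0 0 0 1;0 0 20 0 0 0 1;0 0 30 0 0 0 1;0 0 30 0 0 0 1",
)

```text
time: 10.62
eef_pos: [0.5767, 0.1788, 0.1872]
tcp_rot: [0.999, -0.044, -0.007, 0.002]
contact_force: [1.0, -0.6, 0.4]
opening: 0.996
```

>>> jog_arm(
  targets="0 -10 20 0 0 0 1;0 -30 10 0 0 0 1;0 -40 0 0 0 0 1;0 -40 0 0 0 0 1;0 -40 0 0 0 0 1;0 -20 0 0 0 0 1;0 0 0 0 0 0 1;0 0 0 0 0 0 1",
)

```text
time: 11.28
eef_pos: [0.5813, -0.0066, 0.2392]
tcp_rot: [0.999, -0.041, 0.007, 0.001]
contact_force: [-0.9, -0.1, -0.3]
opening: 1.0
```

```bash
python3 - <<'E'
from h import *
from plant import *
s=get_state();delta(s,[.5838,.1803,.1025],-96.5)
P={c:read_camera(c) for c in ("top","side")}
R=Ro.from_euler('z',-6.5,degrees=True).as_matrix();it=lidit(R,np.array([.5835,.1803,.074]))
cv2.imwrite("pics/f1.png",P["top"]["pixels"])
cv2.imwrite("pics/f0.png",P["side"]["pixels"])
overlay(P["top"],"pics/f2.png",it+potit(.583,.1803,-6.5)[2:3],(140,120,230,225),5)
overlay(P["side"],"pics/f3.png",it,(110,170,230,290),5)
E
```

```text
t 11.2833 pos [ 0.5813 -0.0066  0.2392] yyaw -94.7 q [-0.19  0.07  1.81 -0.    1.25  1.47] F [-0.9 -0.1 -0.3] op 1.0
d mm [   2.5  186.9 -136.7] rot deg [ 0.2  0.8 -1.8]
```

View pics/f0.png

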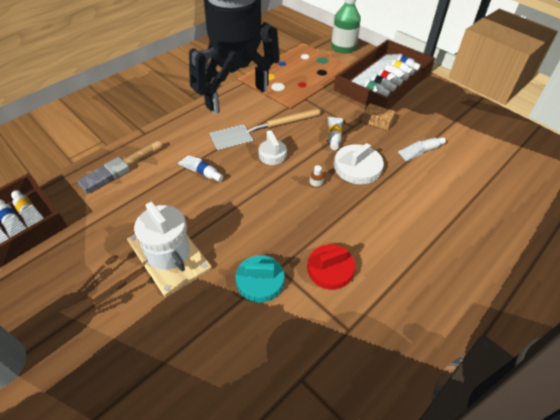

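View pics/f2.png

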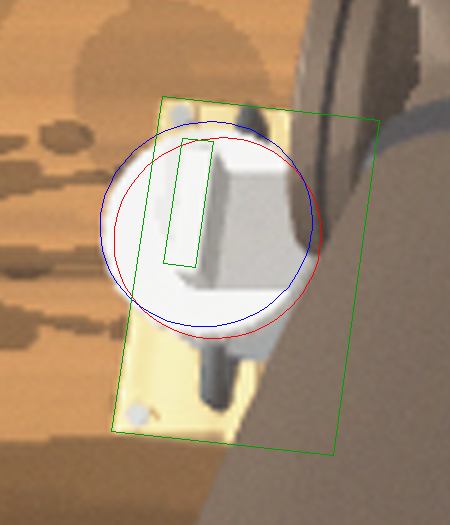

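View pics/f3.png

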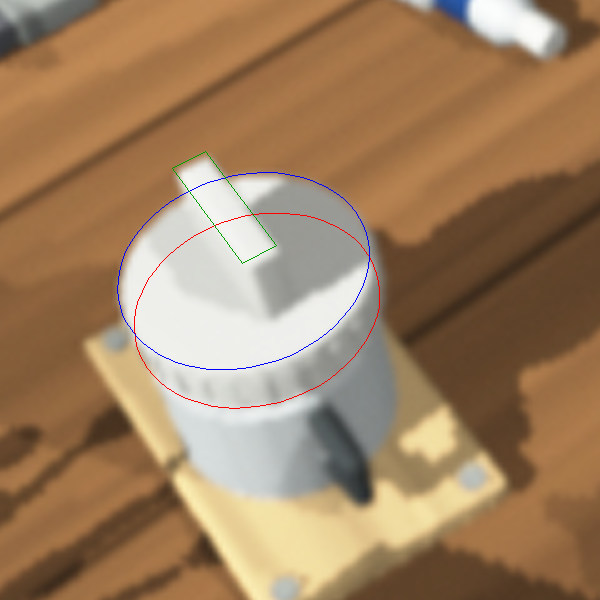

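The final side view has the lid seated on the pot at (163,232), within about 2 mm of the model overlay. Its bar is along the handles, and the other lids are flat at (272,150) and (358,163). I'll hand in.

```bash
python3 -c "
from plant import *
print(sign_off())"
```

```text
the job is handed in; nothing more can be done
None
```

I picked up the 84 mm white lid by its bar and set it over the pot's neck with the bar about 70° anticlockwise of the handles. I then screwed it about 70° clockwise, released it, backed the arm away and handed the job in at about 11.4 s. The hand-in reports no verdict.

**What the last checks showed:**
- **Lid on pot:** In both the top and side views the lid looks level. It sits within about 2 mm of where it should be, with the edge at 74 mm and the bar within a few degrees of the handles' line.
- **Forces:** Every contact force I read during lowering and turning was about 2 N or less. I felt no stop, because I turned to the measured home angle rather than on until it stopped.
- **Other lids:** The small and large lids were not touched and lie flat on the bench. The gripper is clear of everything.

**Disagreement:** The side camera put the pot and the held lid about 1–2 mm away from the top camera and the arm's own position. That is within the calibration error and the lid's play, so I used a compromise position for the pot.

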